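# Sweep the offcuts into the scrap tray

## Robot

A 7-joint arm with a two-finger parallel gripper is mounted at the origin on the work surface. World frame = base frame: x ahead of the robot, y to its left, z up, the work surface at z = 0. Lengths are in m, angles in rad, forces in N, time in s.
With the tool pointing down it reaches from about 0.425 to 0.875 m from the base axis. Payload 4.7 kg.
Tool frame: the origin (TCP) lies midway between the tips of the shut fingers; the grasp point (between the pads) lies 19 mm behind it; x points along the fingers, y is the direction in which the jaws open and shut, and the axes are right-handed (so a half turn about x gives the same grasp; the last joint's range is limited). The gripper opens to 87 mm and grips with 3 to 60 N. Pads are 19 mm wide; open, the fingers measure 117 mm over their backs; the gripper's body (75 mm by 190 mm) begins 51 mm behind the grasp point.
Start: joints at [1.339, 0.321, -0.07, 1.45, 0.023, 1.371, -0.057], TCP at [0.158, -0.63, 0.223] pointing down, gripper open.
Joint ranges: [-2.86, 2.86], [-0.3, 2.09], [-1.38, 1.24], [0.06, 2.45], [-1.56, 4.7], [0.09, 2.05], [-2.69, 2.69]. Speed limits (rad/s): [2.57, 2.57, 3.14, 3.14, 3.14, 3.14, 3.14].

## Interface

Orientations are given as a rotation vector (axis times angle).
In Python, from bench import ctrl gives the robot as it stands. The module is installed in compiled form; this text tells all that it offers.
- The arm moves only by the tool servo_tool, never from a script. Its arguments are lists of equal length, an entry for each row: "dp": the shift along the tool's x, y, z in units of 25 mm (1.0 is 25 mm), a list of three; "yaw": the turn about the tool's x in units of 6 degrees (1.0 is 6 degrees). A call has exactly 5 rows; each row shifts and turns the commanded pose from where the row before left it, along the tool's axes as they then stand; what a row does not reach is not made up. A row lasts 1/10 s, in which the tool goes at most 50 mm and 8.59 degrees, less where a joint would pass 70% of its speed; a pose out of reach is approached as far as the arm can. A call is refused whole if a number of a shift passes 1 or a number of a turn 1, either way. A call with a gripper value outside its range is refused whole. "fingers" is the opening, from 0 (shut) to 1 (fully open), set as the call begins (left out, the last holds). The fingers move at their own pace and stop on an object; "grip_force" is the grip in N (left out, the last holds). Time passes only in rows, so rows that do not move let the fingers close, or fill a call up. It gives the time, the measured TCP pose, the force and the opening at its end, in the units of the state.
- ctrl.get_state(): the state, without advancing time (a new reading comes with each control period).
- ctrl.get_image(name): name is "side" or "top" or "wrist"; returns (picture, depth): 384x512x3 uint8, red, green, blue; 384x512 float32, m along the optical axis (not along the pixel's ray), 0 where there is no reading.
- ctrl.camera_info(name): a dict with "fx", "fy", "cx", "cy" (pixels), "extrinsics" (4x4, takes a point from world to camera coordinates); the wrist camera has in their place "hand_eye" (4x4, takes a point from camera to tool coordinates, whose origin is the TCP and whose axes are the tool frame's). Camera axes: x right, y down, z forward; pixel columns grow to the right and rows downward; lengths in m; the calibration is good to about 2 mm. A picture is of the moment at which its call begins: read the wrist's pose just before it. camera_info takes no time and is no camera call.
- ctrl.close_job(): hands the job in, once; it reports no verdict.
Trained networks look in the newest picture that a camera, given by its name, has taken for a name from the list of things; names that differ only in an ending like _2 or _b are one class to them, and where a whole thing is asked for, a point or a joint stands for the part that bears it (a point fixed in the world has none). Each returns a list of dicts, best first, with "score" (0 to 1); they miss things now and then, are a little off and sometimes report something else, mostly with a low value. They report only what shows in the picture. A call takes as long as a camera call.
- ctrl.search_frame(camera, label): "extent" ([left, top, right, bottom] in pixels, round what is visible of it).
- ctrl.cut_out(camera, label): "region" (384x512 bool, what is visible of it) and "extent" ([left, top, right, bottom] in pixels, round what is visible of it).
The state is a dict: "time": time; "joint_positions": joint angles; "qd": joint speeds; "joint_torque": joint torques, N m; "position": TCP position; "tool_rot": TCP orientation; "ft_force": force on the tool from outside, world axes, zero at the start; "torque": the same for the moment, N m; "grip_width": opening from 0.0 (shut) to 1.0 (fully open).
Only numpy, scipy, OpenCV 4.12 (cv2) and the standard library are available. Lean on these libraries where they do the work, as an engineer would, in place of code of your own. Each camera call takes 0.05 s, during which the arm holds its last target.

## Task

Clear the cutting board: with the fingertips, sweep the three timber offcuts across the board and over its edge into the empty scrap tray beside it, so that all three lie in the tray. Slide them only, do not pick them up or lift them. Leave the finished column standing where it is on the board, and do not disturb the jar or the brush.

Things in the scene. Friction and masses are not known exactly. Their poses are not given: they have to be found in the camera images.
- stub_mid (a point): a plain rectangular offcut of timber, 38 x 26 x 16 mm (its x, y, z); loose, 14 to 30 g, lying flat on the board at the start, turned up to 30 degrees from the board's axes. The point is at its middle: midway in length and width, half its greatest height. The offcuts and the column each lie in a lane of their own, 43 mm or more apart along the board's x.
- cube_mid (a point): a squarish offcut of timber, 28 x 28 x 20 mm (its x, y, z); loose, 14 to 30 g, lying flat on the board at the start, turned up to 30 degrees from the board's axes. The point is at its middle: midway in length and width, half its greatest height. The offcuts and the column each lie in a lane of their own, 43 mm or more apart along the board's x.
- step_mid (a point): a stepped (rebated) offcut of timber, 36 x 28 mm (its x, y), 20 mm high over the half towards its -x and 10 mm high over the other half; loose, 14 to 30 g, lying flat on the board at the start, turned up to 30 degrees from the board's axes. The point is at its middle: midway in length and width, half its greatest height. The offcuts and the column each lie in a lane of their own, 43 mm or more apart along the board's x.
- board: raised cutting board, fixed to the bench: grey top 260 x 260 mm, its flat working surface 45 mm above the bench, no rim. Origin: centre of its underside, on the bench; z up; x and y along its edges. Turned up to 17 degrees from the robot's axes.
- tray: the scrap tray: an empty open aluminium tray fixed to the bench against one y-edge of the board (the board's +y or -y side, it varies). 260 x 130 mm outside (its x, y), 38 mm high, walls and floor 4 mm. Its rim is 7 mm below the board's surface and a 2 mm gap separates the two. Origin: centre of its underside; axes parallel to the board's; its centre is 197 mm from the board's centre.
- stock: a tray of the same make and size on the opposite edge of the board, fixed, filled level with strips of timber stock lengthways, top of the strips 42 mm above the bench. Not the scrap tray. Origin: centre of its underside.
- column: a finished model column of the same timber, standing loose on the board among the offcuts: foot 26 x 26 x 10 mm, round shaft 14 mm thick, square cap 18 mm, 52 mm high over all, 50 g. Origin: centre of its underside. To be left alone.
- jar: an amber glass jar with a white cap, 56 mm across, 75 mm high, standing loose on the bench just beyond the board. Origin: centre of its underside. To be left alone.
- brush: a flat hand brush (wooden handle, steel ferrule, 42 mm wide, 20 mm high) lying loose on the bench just beyond the board, along its far edge, about 0.2 m long. Origin: under its middle. To be left alone.

How it is judged:
By the outcome, as a careful person would: the job done as asked, in the order asked, and still so for the second after the job is handed in, with the robot touching nothing.
It also fails if it takes over 58 s, if anything falls off the work surface, if the arm or the gripper's body presses on something with over 40 N, if the wrist force passes 120 N, or if a joint passes its speed limit or range.

## Working session

There is one attempt and no reset: what is moved stays moved. The work goes in short steps, Python scripts to look and compute and a tool call to move; the robot and the scene stay as the last step left them, time stands still between calls to the robot, and variables do not carry over. Pictures are saved under pics/ and viewed, and the job is handed in when it is done.

Besides the shell and the picture viewer there is one more tool, called after "Emit:" as name(argument=value, ...), one argument or row to a line, values as JSON. servo_tool: Moves the arm, as the interface text tells. Its arguments: {"type":"object","properties":{"dp":{"type":"array","items":{"type":"array","items":{"type":"number"}}},"yaw":{"type":"array","items":{"type":"number"}},"fingers":{"type":"number"},"grip_force":{"type":"number"}},"required":["dp","yaw"]}

```bash
mkdir -p pics; cat > h.py <<'E'
import numpy as np,cv2
from bench import ctrl
from scipy.spatial.transform import Rotation as R
def save(name,fn):
    im,d=ctrl.get_image(name); cv2.imwrite('pics/'+fn,im[:,:,::-1]); np.savez('pics/'+fn+'.npz',im=im,d=d); return im,d
def cloud(name,d):
    c=ctrl.camera_info(name); v,u=np.mgrid[:384,:512]
    P=np.stack([(u-c['cx'])/c['fx']*d,(v-c['cy'])/c['fy']*d,d],-1)
    E=np.array(c['extrinsics']); return (P-E[:3,3])@E[:3,:3]
E
python3 - <<'E'
from h import *
print(ctrl.get_state())
for n in('top','side'):
    im,d=save(n,n+'0.png'); W=cloud(n,d); print(n,ctrl.camera_info(n)['extrinsics'])
    for l in('stub_mid','cube_mid','step_mid','column','board','tray','stock','jar','brush'):
        for r in ctrl.cut_out(n,l)[:2]:
            m=r['region']&(d>0); p=W[m]
            print(n,l,round(r['score'],2),r['extent'],np.median(p,0).round(3),p.min(0).round(3),p.max(0).round(3))
E
```

```text
{'time': 0.0, 'joint_positions': array([ 1.33907629,  0.3218343 , -0.07012787,  1.45167983,  0.02263947,
        1.37080206, -0.05687774]), 'qd': array([ 0.00061954,  0.0015803 ,  0.00212474,  0.00063182,  0.00072272,
       -0.0008426 , -0.00137871]), 'joint_torque': array([ 7.38175856e-06, -4.91300368e+01, -4.04548701e-01, -3.12524021e+01,
       -6.41582161e-02,  4.39174077e-02,  1.63275818e-04]), 'position': array([ 0.15800615, -0.62992658,  0.22145211]), 'tool_rot': array([ 2.09111675,  0.26048015, -2.09187496]), 'ft_force': array([ 0.03671763, -0.12268123,  0.0234708 ]), 'torque': array([-0.0591249 ,  0.06857734, -0.04387707]), 'grip_width': 0.9976187608985918}
top [[-0.11183136 -0.99371202  0.00549284  0.08085789]
 [-0.96890707  0.10780882 -0.22270239  0.60157952]
 [ 0.22070987 -0.03022716 -0.974871    0.72862245]
 [ 0.          0.          0.          1.        ]]
top stub_mid 0.68 [252.9, 214.3, 273.8, 237.2] [0.537 0.004 0.062] [ 0.516 -0.016  0.043] [0.56  0.024 0.066]
top stub_mid 0.22 [266.9, 270.0, 284.1, 285.9] [ 0.432 -0.002  0.097] [ 0.418 -0.017  0.049] [0.445 0.01 
[... 1936 characters left out ...]
 [ 0.35  -0.153 -0.003] [0.69  0.213 0.096]
side tray 0.9 [107.1, 128.5, 239.4, 215.2] [0.442 0.229 0.004] [ 0.311  0.096 -0.003] [0.6   0.333 0.046]
side tray 0.4 [127.8, 162.4, 319.3, 304.5] [ 0.499 -0.026  0.044] [ 0.352 -0.152 -0.001] [0.669 0.179 0.091]
side stock 0.68 [128.5, 159.2, 321.8, 306.5] [ 0.499 -0.026  0.044] [ 0.353 -0.154 -0.002] [0.692 0.163 0.097]
side stock 0.55 [186.4, 232.9, 375.4, 384.0] [ 0.549 -0.198  0.04 ] [ 0.422 -0.277 -0.003] [ 0.712 -0.052  0.045]
side jar 0.73 [261.7, 140.2, 285.1, 176.4] [0.659 0.137 0.048] [ 0.637  0.126 -0.   ] [0.717 0.217 0.076]
side brush 0.93 [277.6, 187.2, 353.0, 250.7] [ 0.688 -0.001  0.017] [ 0.644 -0.099 -0.002] [0.734 0.116 0.021]
```

```bash
python3 - <<'E'
from h import *
for n in('top','side'):
    z=np.load(f'pics/{n}0.png.npz'); im=z['im'][120:370,90:420] if n=='top' else z['im'][110:384,90:400]
    cv2.imwrite(f'pics/{n}0c.png',cv2.resize(im[:,:,::-1],None,fx=2.1,fy=2.1,interpolation=cv2.INTER_CUBIC))
# board fit
for n in('top','side'):
    z=np.load(f'pics/{n}0.png.npz');W=cloud(n,z['d']);im=z['im'].astype(int)
    sat=im.max(-1)-im.min(-1)
    print(n,[ (im[v,u]) for v,u in((260,240),(220,220))])
    m=(abs(W[...,2]-.046)<.006)&(sat<25)&(z['d']>0)
    nl,lab,st,ce=cv2.connectedComponentsWithStats(m.astype(np.uint8)); k=1+st[1:,4].argmax()
    p=W[lab==k]; r=cv2.minAreaRect((p[:,:2]*1000).astype(np.float32)); print(n,r,np.median(p[:,2]),cv2.boxPoints(r))
E
```

```text
top [array([124, 125, 122]), array([136, 131, 130])]
top ((512.6812744140625, 10.861618041992188), (259.2984619140625, 270.737060546875), 15.812745094299316) 0.04597380699063847 [[ 351.05115  105.77878]
 [ 424.82544 -154.71289]
 [ 674.3114   -84.05554]
 [ 600.5371   176.43613]]
side [array([105,  99, 101]), array([106, 100,  99])]
side ((510.83062744140625, 8.7259521484375), (259.4023132324219, 262.6365661621094), 15.783933639526367) 0.04418622192243602 [[ 350.3       99.81272]
 [ 421.73987 -152.92096]
 [ 671.36127  -82.36082]
 [ 599.9214   170.37286]]
```

View pics/top0c.png

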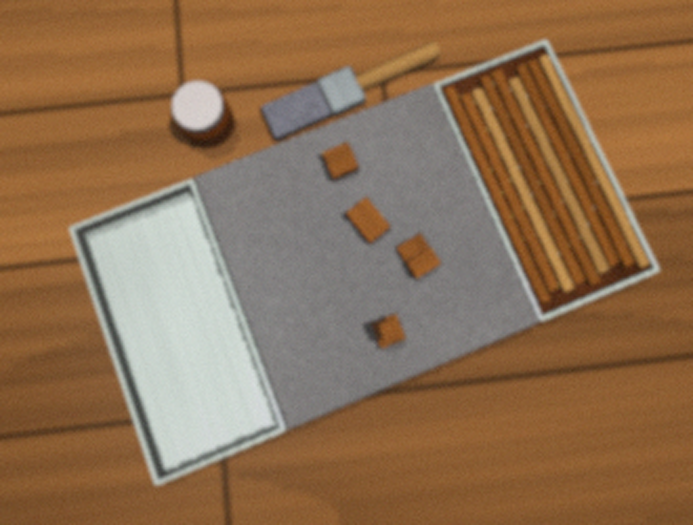

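View pics/side0c.png

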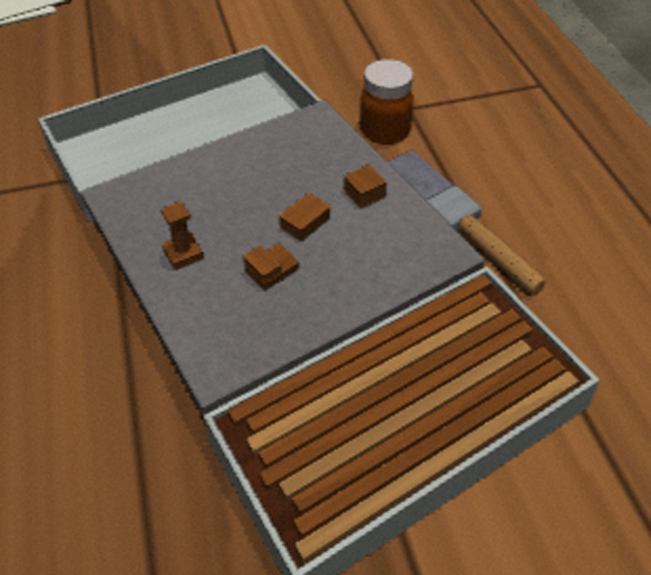

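The tray is on the board's +y side (left in the top view), with the column nearest the robot. Next I'll refine the poses in board axes.

```bash
cat >> h.py <<'E'
C=np.array([.5115,.0095]);A=np.radians(15.8);ex=np.array([np.cos(A),np.sin(A)]);ey=np.array([-ex[1],ex[0]])
def b(p): p=np.asarray(p)[...,:2]-C; return np.stack([p@ex,p@ey],-1)
def w(x,y): return C+x*ex+y*ey
def goto(x,y,z):
    s=ctrl.get_state(); M=R.from_rotvec(s['tool_rot']).as_matrix(); t=np.r_[w(x,y),z]
    d=M.T@(t-s['position'])/.025
    # yaw so tool y || +-ex
    best=None
    for sg in(1,-1):
        v=M.T@np.r_[sg*ex,0]; a=np.degrees(np.arctan2(v[2],v[1]))
        if best is None or abs(a)<abs(best): best=a
    print('t',s['time'],'board pos',b(s['position']).round(4),'z',s['position'][2].round(4),'| d units',d.round(2),'yaw units',round(best/6,2),'F',s['ft_force'].round(1),s['grip_width'])
E
python3 - <<'E'
from h import *
s=ctrl.get_state(); print(R.from_rotvec(s['tool_rot']).as_matrix().round(3))
for n in('top','side'):
    z=np.load(f'pics/{n}0.png.npz');W=cloud(n,z['d']);im=z['im'].astype(int)
    B=b(W); sat=im.max(-1)-im.min(-1)
    # board edges: gray pts extents
    m=(sat>40)&(W[...,2]>.05)&(abs(B)<.118).all(-1)&(z['d']>0)
    nl,lab,st,ce=cv2.connectedComponentsWithStats(m.astype(np.uint8))
    for k in range(1,nl):
        if st[k,4]<40: continue
        p=B[lab==k]; zz=W[lab==k][:,2]; r=cv2.minAreaRect((p*1000).astype(np.float32))
        print(n,st[k],'minmax',p.min(0).round(3),p.max(0).round(3),'rect',np.round(r[0],1),np.round(r[1],1),round(r[2]),'z95',np.percentile(zz,90).round(3))
goto(-.03,-.09,.15)
E
```

```text
[[-0.     0.243 -0.97 ]
 [-0.    -0.97  -0.243]
 [-1.     0.     0.   ]]
top [243 188  18  17 194] minmax [ 0.074 -0.025] [0.102 0.004] rect [ 88.1 -10.3] [27.6 28. ] 1 z95 0.068
top [255 214  21  22 243] minmax [ 0.003 -0.03 ] [0.044 0.003] rect [ 23.9 -13.3] [37.3 26.3] 17 z95 0.064
top [279 231  21  21 243] minmax [-0.045 -0.061] [-0.008 -0.029] rect [-26.2 -44.8] [35.1 27.9] 9 z95 0.067
top [268 270  15  16 150] minmax [-0.093 -0.004] [-0.069  0.022] rect [-80.9   9. ] [25.6 24.8] 87 z95 0.099
side [254 188  20  14 156] minmax [ 0.072 -0.027] [0.101 0.002] rect [ 86.7 -12.5] [28.8 28.6] 88 z95 0.065
side [223 202  24  18 224] minmax [ 0.002 -0.031] [0.042 0.001] rect [ 21.5 -14.8] [38.8 25.9] 16 z95 0.061
side [167 206  13  10  83] minmax [-0.091 -0.003] [-0.074  0.017] rect [-82.2   6.9] [17.1 18.9] 1 z95 0.097
side [167 222  19  14 115] minmax [-0.095 -0.006] [-0.07  0.02] rect [-82.7   6.6] [25.4 25.1] 89 z95 0.056
side [206 226  26  19 260] minmax [-0.047 -0.063] [-0.009 -0.031] rect [-28.4 -46.2] [36.8 29.5] 8 z95 0.065
t 1.0 board pos [-0.5143 -0.5196] z 0.2226 | d units [  2.9  -17.76 -18.85] yaw units 14.71 F [-0.6 -0.4 -1.1] 0.998547252541918
```

Emit:
servo_tool(
  dp=[
    [0.1,-0.89,-0.94],
    [0.1,-0.89,-0.94],
    [0.1,-0.89,-0.94],
    [0.1,-0.89,-0.94],
    [0.1,-0.89,-0.94],
  ],
  yaw=[0,0,0,0,0],
  fingers=0.1,
)

```text
time: 1.5
position: [0.2457, -0.4929, 0.2101]
tool_rot: [2.091, 0.258, -2.09]
ft_force: [-0.0, 0.9, -0.2]
grip_width: 0.633
```

Emit:
servo_tool(
  dp=[
    [0.1,-0.89,-0.94],
    [0.1,-0.89,-0.94],
    [0.1,-0.89,-0.94],
    [0.1,-0.89,-0.94],
    [0.1,-0.89,-0.94],
  ],
  yaw=[0,0,0,0,0],
)

```text
time: 2.0
position: [0.3326, -0.3563, 0.1977]
tool_rot: [2.091, 0.257, -2.09]
ft_force: [-0.1, -0.8, -0.9]
grip_width: 0.17
```

Emit:
servo_tool(
  dp=[
    [0.1,-0.89,-0.94],
    [0.1,-0.89,-0.94],
    [0.1,-0.89,-0.94],
    [0.1,-0.89,-0.94],
    [0.1,-0.89,-0.94],
  ],
  yaw=[0,0,0,0,0],
)

```text
time: 2.5
position: [0.4195, -0.2199, 0.1853]
tool_rot: [2.091, 0.257, -2.09]
ft_force: [0.9, -0.2, -0.8]
grip_width: 0.104
```

```bash
python3 -c "
from h import *
goto(-.029,-.09,.15);print(ctrl.get_state()['joint_positions'].round(2))"
```

```text
t 2.5 board pos [-0.151  -0.1957] z 0.1853 | d units [ 1.41 -4.37 -4.75] yaw units 14.71 F [ 0.9 -0.2 -0.8] 0.10440190006640321
[ 0.9  -0.02 -0.47  1.91 -0.01  1.25 -0.89]
```

Emit:
servo_tool(
  dp=[
    [0.1,-0.87,-0.95],
    [0.1,-0.87,-0.95],
    [0.1,-0.87,-0.95],
    [0.1,-0.87,-0.95],
    [0.1,-0.87,-0.95],
  ],
  yaw=[0,0,0,0,0],
)

```text
time: 3.0
position: [0.5082, -0.0856, 0.1727]
tool_rot: [2.091, 0.257, -2.09]
ft_force: [0.7, -0.1, -0.0]
grip_width: 0.103
```

Emit:
servo_tool(
  dp=[
    [0.1,0,0],
    [0.1,0,0],
    [0.1,0,0],
    [0.1,0,0],
    [0.1,0,0],
  ],
  yaw=[-1,-1,-1,-1,-1],
)

```text
time: 3.5
position: [0.5076, -0.0866, 0.1601]
tool_rot: [1.768, 0.72, -1.767]
ft_force: [-0.2, 0.8, 0.1]
grip_width: 0.097
```

Emit:
servo_tool(
  dp=[
    [0,0,0],
    [0,0,0],
    [0,0,0],
    [0,0,0],
    [0,0,0],
  ],
  yaw=[-1,-1,-1,-1,-1],
)

```text
time: 4.0
position: [0.5076, -0.0866, 0.1602]
tool_rot: [1.408, 1.067, -1.408]
ft_force: [-0.2, -0.2, 0.2]
grip_width: 0.102
```

Emit:
servo_tool(
  dp=[
    [0,0,0],
    [0,0,0],
    [0,0,0],
    [0,0,0],
    [0,0,0],
  ],
  yaw=[-1,-1,-1,-1,-1],
)

```text
time: 4.5
position: [0.5076, -0.0867, 0.1602]
tool_rot: [1.023, 1.317, -1.023]
ft_force: [-0.3, -0.2, 0.5]
grip_width: 0.098
```

```bash
python3 -c "
from h import *
goto(-.029,-.09,.051);print(ctrl.get_state()['joint_positions'].round(2),R.from_rotvec(ctrl.get_state()['tool_rot']).as_matrix().round(3))"
```

```text
t 4.5 board pos [-0.03   -0.0915] z 0.1602 | d units [ 4.37  0.04 -0.06] yaw units -0.25 F [-0.3 -0.2  0.5] 0.09774980922603883
[ 0.81  0.13 -0.74  1.84  0.09  1.2   0.3 ] [[ 0.     0.969  0.247]
 [-0.     0.247 -0.969]
 [-1.     0.     0.   ]]
```

Emit:
servo_tool(
  dp=[
    [0.9,0.04,0],
    [0.9,0,0],
    [0.9,0,0],
    [0.9,0,0],
    [0.72,0,0],
  ],
  yaw=[-0.25,0,0,0,0],
)

```text
time: 5.0
position: [0.5081, -0.0865, 0.0509]
tool_rot: [1.006, 1.326, -1.007]
ft_force: [0.1, 0.6, 0.4]
grip_width: 0.101
```

```bash
python3 -c "
from h import *
save('side','s1.png');goto(-.029,.15,.051)
z=np.load('pics/s1.png.npz')['im'][110:384,90:400];cv2.imwrite('pics/s1c.png',cv2.resize(z[:,:,::-1],None,fx=2.1,fy=2.1))"
```

```text
t 5.05 board pos [-0.0312 -0.0906] z 0.0484 | d units [-0.08  0.05 -9.62] yaw units -0.04 F [-1.3  0.  -2.2] 0.10305723228356717
```

View pics/s1c.png

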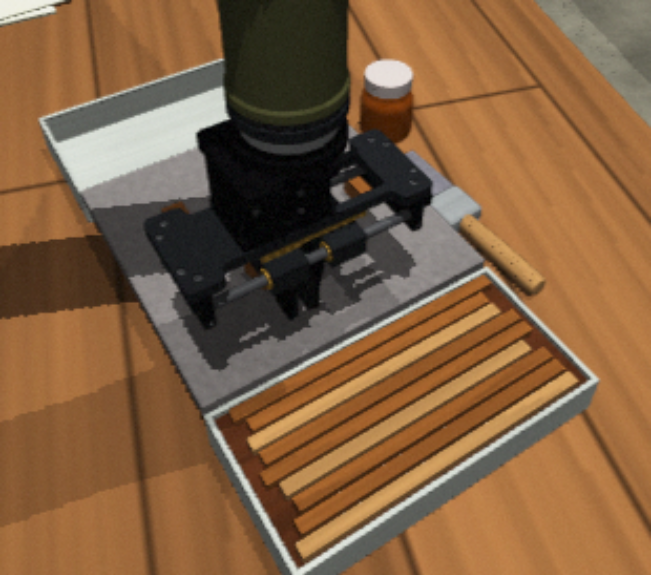

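```bash
python3 -c "
from h import *
z=np.load('pics/s1.png.npz');W=cloud('side',z['d']);B=b(W);im=z['im'].astype(int)
m=(im.max(-1)<45)&(z['d']>0)&(W[...,2]>.055)
for lo in np.arange(-.15,.1,.01):
    k=m&(B[...,0]>lo)&(B[...,0]<lo+.01)
    if k.any(): print(lo.round(3),k.sum(),W[k][:,2].min().round(3),np.percentile(W[k][:,2],5).round(3),B[k][:,1].min().round(3),B[k][:,1].max().round(3))
"
```

```text
-0.15 119 0.129 0.135 -0.097 1.105
-0.14 236 0.129 0.138 -0.104 1.104
-0.13 555 0.073 0.146 -0.129 1.105
-0.12 868 0.121 0.133 -0.13 1.098
-0.11 1041 0.063 0.137 -0.13 1.098
-0.1 981 0.062 0.138 -0.128 1.096
-0.09 1020 0.058 0.157 -0.126 1.106
-0.08 1698 0.097 0.162 -0.131 1.087
-0.07 2890 0.124 0.156 -0.134 1.084
-0.06 2534 0.125 0.151 -0.137 1.079
-0.05 2306 0.055 0.136 -0.14 1.306
-0.04 1975 0.056 0.163 -0.141 1.305
-0.03 1869 0.055 0.097 -0.143 1.317
-0.02 1457 0.055 0.129 -0.144 1.068
-0.01 842 0.125 0.138 -0.145 1.066
0.0 249 0.126 0.131 -0.143 1.063
0.01 83 0.128 0.132 -0.125 1.064
0.02 120 0.13 0.134 -0.125 1.055
0.03 300 0.056 0.101 -0.129 1.057
0.04 440 0.056 0.079 -0.13 1.06
0.05 299 0.059 0.101 -0.131 1.064
0.06 88 0.13 0.135 -0.13 1.031
0.07 1 0.06 0.06 -0.003 -0.003
0.09 2 0.059 0.059 1.257 1.261
```

Emit:
servo_tool(
  dp=[
    [-0.08,0.05,-0.4],
    [0,0,-0.4],
    [0,0,-0.4],
    [0,0,-0.5],
    [0,0,-0.5],
  ],
  yaw=[0,0,0,0,0],
)

```text
time: 5.55
position: [0.4955, -0.0322, 0.055]
tool_rot: [1.006, 1.323, -1.006]
ft_force: [0.4, -2.2, 2.3]
grip_width: 0.103
```

Emit:
servo_tool(
  dp=[
    [0,0,-0.5],
    [0,0,-0.5],
    [0,0,-0.5],
    [0,0,-0.5],
    [0,0,-0.5],
  ],
  yaw=[0,0,0,0,0],
)

```text
time: 6.05
position: [0.4788, 0.0275, 0.0548]
tool_rot: [1.007, 1.323, -1.006]
ft_force: [0.6, -3.1, 6.0]
grip_width: 0.103
```

```bash
python3 -c "
from h import *
save('top','t2.png');goto(-.029,.15,.051)
z=np.load('pics/t2.png.npz')['im'][120:370,90:420];cv2.imwrite('pics/t2c.png',cv2.resize(z[:,:,::-1],None,fx=2.1,fy=2.1))"
```

```text
t 6.1 board pos [-0.0265  0.0288] z 0.0548 | d units [ 0.15 -0.11 -4.85] yaw units -0.01 F [ 0.7 -1.   4.8] 0.10317965101479705
```

View pics/t2c.png

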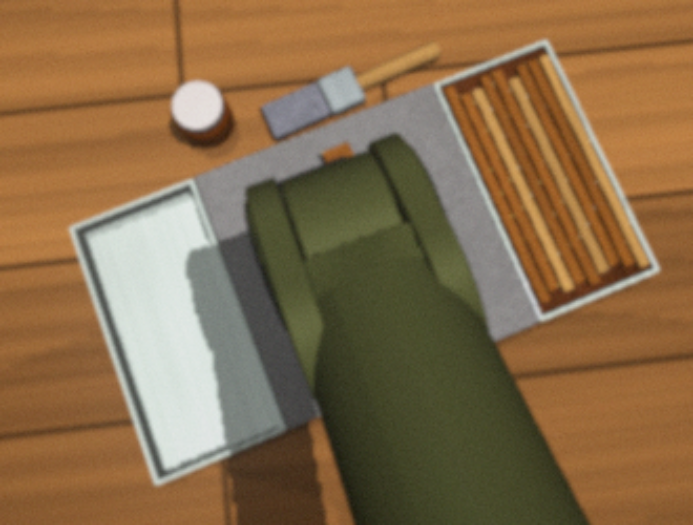

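```bash
python3 -c "
from h import *
im,d=save('side','s2.png');print(ctrl.camera_info('wrist')['hand_eye'])
wi,_=save('wrist','w2.png');goto(-.029,.15,.051)
cv2.imwrite('pics/s2c.png',cv2.resize(im[110:330,90:330,::-1],None,fx=2.5,fy=2.5))"
```

```text
[[ 7.83951284e-04 -2.78817661e-01  9.60343739e-01 -1.62869397e-01]
 [ 9.99999571e-01  6.92648690e-04 -6.15225816e-04 -1.22581401e-07]
 [-4.93645010e-04  9.60343809e-01  2.78818084e-01 -7.77325876e-02]
 [ 0.00000000e+00  0.00000000e+00  0.00000000e+00  1.00000000e+00]]
t 6.2 board pos [-0.0266  0.0279] z 0.0545 | d units [ 0.14 -0.1  -4.88] yaw units -0.02 F [0.8 0.8 4.9] 0.10003533599934812
```

View pics/s2c.png

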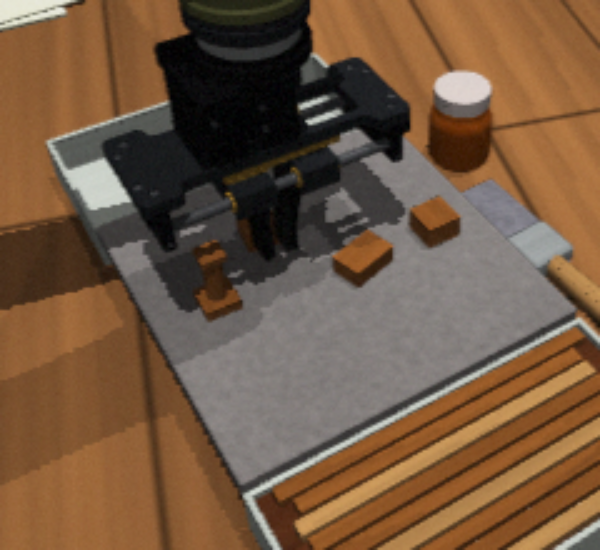

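View pics/w2.png

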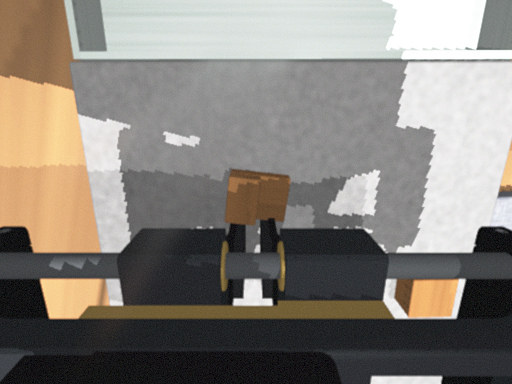

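```bash
python3 -c "
from h import *
z=np.load('pics/w2.png.npz');cv2.imwrite('pics/w2c.png',cv2.resize(z['im'][150:270,190:330,::-1],None,fx=5,fy=5,interpolation=cv2.INTER_CUBIC))
c=ctrl.camera_info('wrist');H=np.array(c['hand_eye']);s=ctrl.get_state();M=R.from_rotvec(s['tool_rot']).as_matrix();print(s['position'],s['ft_force'])
d=z['d']
for v in range(168,232,4):
  o=[]
  for u in(235,245,252,264,270,275,283,300):
    P=np.array([(u-c['cx'])/c['fx'],(v-c['cy'])/c['fy'],1])*d[v,u]; q=M@(H[:3,:3]@P+H[:3,3])+s['position']; bb=b(q); o.append('%.0f,%.0f,%.1f'%(bb[0]*1e3,bb[1]*1e3,q[2]*1e3))
  print(v,o)
"
```

```text
[0.47827843 0.02908125 0.05450119] [0.82302977 0.77785141 4.90560831]
168 ['-37,69,45.0', '-31,69,45.2', '-27,69,46.2', '-20,69,46.2', '-16,69,45.8', '-13,69,45.9', '-8,69,45.5', '3,69,44.8']
172 ['-37,68,54.7', '-31,68,53.1', '-27,68,51.1', '-19,66,45.9', '-16,66,45.4', '-13,66,45.4', '-8,66,45.1', '3,66,45.5']
176 ['-36,68,64.0', '-31,68,61.7', '-27,68,61.2', '-20,66,55.5', '-16,66,54.3', '-13,66,54.5', '-8,65,50.4', '3,64,45.0']
180 ['-36,67,66.6', '-31,66,65.4', '-27,66,65.1', '-20,64,56.4', '-16,64,56.9', '-13,64,55.4', '-9,64,55.6', '3,61,45.7']
184 ['-36,64,66.6', '-31,64,65.6', '-27,64,66.0', '-20,62,57.1', '-16,62,56.9', '-13,61,56.4', '-9,61,55.7', '3,59,45.8']
188 ['-36,62,66.2', '-31,62,65.7', '-27,62,66.3', '-20,59,55.5', '-16,59,55.9', '-13,59,55.1', '-9,59,56.9', '3,56,45.4']
192 ['-27,106,217.4', '-31,60,66.0', '-27,60,66.6', '-20,57,56.7', '-16,56,55.3', '-13,56,55.9', '-9,57,56.6', '3,53,45.7']
196 ['-36,57,65.9', '-31,57,66.5', '-27,57,65.7', '-20,54,56.5', '-16,54,56.4', '-13,54,55.6', '-8,54,56.0', '3,51,45.9']
200 ['-36,55,66.7', '-31,55,66.4', '-27,55,66.2', '-
[... 232 characters left out ...]
50,66.6', '-20,46,55.2', '-16,47,56.4', '-13,47,56.6', '-8,46,56.4', '4,43,46.2']
212 ['-37,48,66.2', '-31,48,66.4', '-27,47,65.4', '-20,44,55.9', '-16,44,55.7', '-13,44,55.6', '-8,44,56.0', '4,40,46.4']
216 ['-37,45,65.6', '-31,45,65.1', '-27,45,65.1', '-20,41,55.1', '-16,41,56.0', '-13,41,55.2', '-8,41,56.0', '4,37,45.2']
220 ['-37,43,66.0', '-31,43,65.5', '-27,42,64.8', '-20,38,55.3', '-16,40,58.3', '-13,39,56.2', '-8,38,55.4', '4,34,45.2']
224 ['-37,40,65.1', '-31,40,64.9', '-27,40,65.3', '-20,38,61.6', '-17,41,66.7', '-14,40,65.5', '-7,31,45.6', '-27,106,217.4']
228 ['-36,40,71.4', '-31,38,66.1', '-27,29,45.5', '-20,39,68.3', '-17,40,71.0', '-14,40,71.7', '-17,67,130.4', '-11,66,129.9']
```

View pics/w2c.png

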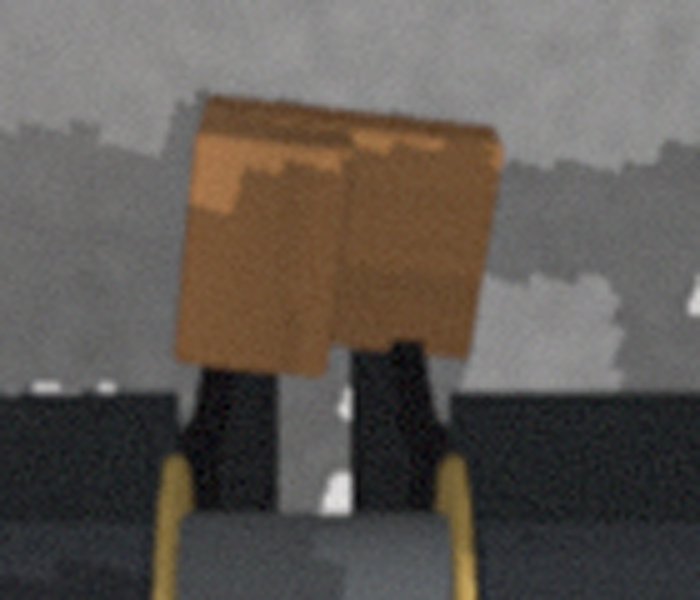

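The fingertips were too high (about 54 mm) and catching the top edge of the low step. I'll back off, go down to about 49.5 mm, and push again.

Emit:
servo_tool(
  dp=[
    [0,0,0.3],
    [0.1,0,0.1],
    [0.1,0,0],
    [0,0,0],
    [0,0,0],
  ],
  yaw=[0,0,0,0,0],
)

```text
time: 6.7
position: [0.4803, 0.0175, 0.0485]
tool_rot: [1.006, 1.327, -1.007]
ft_force: [0.0, 0.6, -0.1]
grip_width: 0.098
```

```bash
python3 -c "
from h import *
goto(-.027,.15,.0495)"
```

```text
t 6.7 board pos [-0.0278  0.0162] z 0.0485 | d units [-0.04  0.01 -5.35] yaw units -0.04 F [ 0.   0.6 -0.1] 0.0976246252820017
```

Emit:
servo_tool(
  dp=[
    [0,0,-0.4],
    [0,0,-0.4],
    [0,0,-0.4],
    [0,0,-0.4],
    [0,0,-0.4],
  ],
  yaw=[0,0,0,0,0],
)

```text
time: 7.2
position: [0.4671, 0.0668, 0.0491]
tool_rot: [1.006, 1.326, -1.006]
ft_force: [0.2, -0.6, -0.2]
grip_width: 0.099
```

```bash
python3 -c "
from h import *
wi,_=save('wrist','w3.png');goto(-.027,.15,.0495)"
```

```text
t 7.25 board pos [-0.0271  0.0692] z 0.0491 | d units [-0.01  0.   -3.23] yaw units -0.01 F [-0.7  1.6 -0. ] 0.09846580758436055
```

View pics/w3.png

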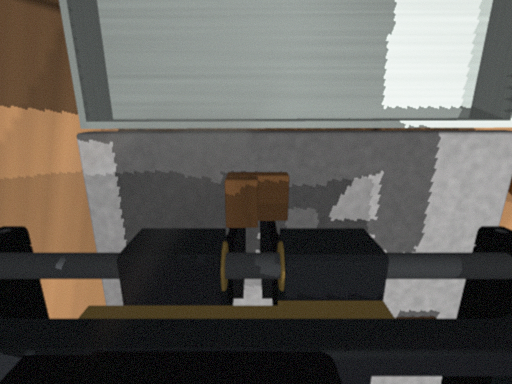

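The step (258,197) is now flush against both fingers, and the board edge is ahead at row 128. I'll carry on.

Emit:
servo_tool(
  dp=[
    [0,0,-0.4],
    [0,0,-0.4],
    [0,0,-0.4],
    [0,0,-0.4],
    [0,0,-0.4],
  ],
  yaw=[0,0,0,0,0],
)

```text
time: 7.75
position: [0.4537, 0.1147, 0.049]
tool_rot: [1.006, 1.326, -1.006]
ft_force: [0.2, 0.3, -0.0]
grip_width: 0.102
```

Emit:
servo_tool(
  dp=[
    [0,0,-0.4],
    [0,0,-0.4],
    [0,0,-0.4],
    [0,0,0],
    [0,0,0],
  ],
  yaw=[0,0,0,0,0],
)

```text
time: 8.25
position: [0.4459, 0.1428, 0.049]
tool_rot: [1.006, 1.326, -1.006]
ft_force: [-0.1, -1.5, 0.8]
grip_width: 0.101
```

```bash
python3 -c "
from h import *
wi,_=save('wrist','w4.png');goto(.0225,-.055,.15)"
```

```text
t 8.3 board pos [-0.0268  0.1457] z 0.049 | d units [-4.04  2.    8.02] yaw units -0.04 F [-0.1 -0.9  0.5] 0.09686751860091004
```

View pics/w4.png

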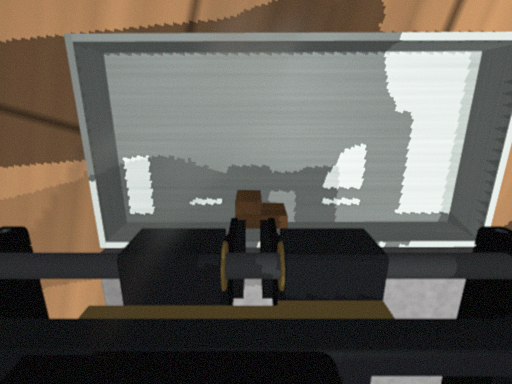

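Emit:
servo_tool(
  dp=[
    [-0.8,0,0],
    [-0.8,0,0],
    [-0.8,0,0],
    [-0.8,0.1,0.4],
    [-0.8,0.1,0.8],
  ],
  yaw=[0,0,0,0,0],
)

```text
time: 8.8
position: [0.4587, 0.1156, 0.15]
tool_rot: [1.005, 1.326, -1.005]
ft_force: [-0.2, -0.6, 0.1]
grip_width: 0.098
```

Emit:
servo_tool(
  dp=[
    [0,0.3,1],
    [0,0.3,1],
    [0,0.3,1],
    [0,0.3,1],
    [0,0.3,1],
  ],
  yaw=[0,0,0,0,0],
)

```text
time: 9.3
position: [0.5289, 0.0029, 0.1489]
tool_rot: [1.007, 1.325, -1.008]
ft_force: [1.0, 0.5, 0.2]
grip_width: 0.1
```

Emit:
servo_tool(
  dp=[
    [0.5,0.3,1],
    [0.7,0,0.8],
    [0.7,0,0],
    [0,0,0],
    [0,0,0],
  ],
  yaw=[0,0,0,0,0],
)

```text
time: 9.8
position: [0.5476, -0.0364, 0.1016]
tool_rot: [1.007, 1.326, -1.007]
ft_force: [0.7, 0.4, -0.0]
grip_width: 0.103
```

```bash
python3 -c "
from h import *
im,_=save('side','s5.png');goto(.0225,-.057,.0495)
cv2.imwrite('pics/s5c.png',cv2.resize(im[110:330,90:330,::-1],None,fx=2.5,fy=2.5))"
```

```text
t 9.85 board pos [ 0.0228 -0.0539] z 0.1023 | d units [ 2.11 -0.01  0.13] yaw units -0.03 F [ 0.2 -0.4  0.2] 0.1023077900239286
```

View pics/s5c.png

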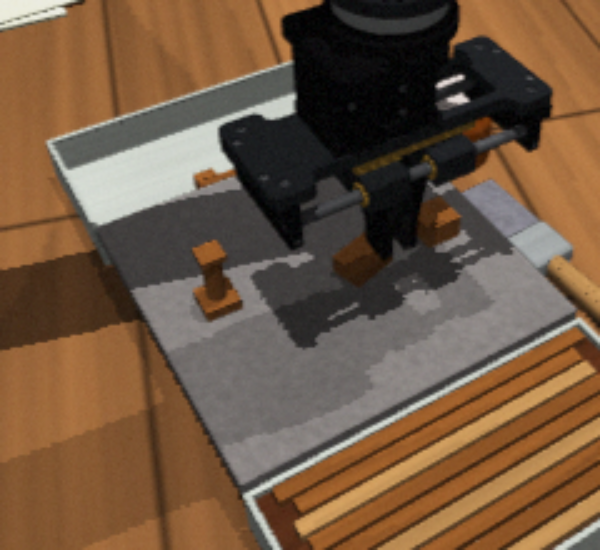

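```bash
cat >> h.py <<'E'
def tray(fn,n='side'):
    z=np.load('pics/'+fn+'.npz');W=cloud(n,z['d']);B=b(W);im=z['im'].astype(int);sat=im.max(-1)-im.min(-1)
    m=(sat>40)&(B[...,1]>.128)&(B[...,1]<.265)&(abs(B[...,0])<.13)&(z['d']>0)&(W[...,2]<.1)
    nl,lab,st,ce=cv2.connectedComponentsWithStats(m.astype(np.uint8))
    for k in range(1,nl):
        if st[k,4]>15: p=B[lab==k];zz=W[lab==k][:,2];print(st[k],p.min(0).round(3),p.max(0).round(3),'z',zz.min().round(3),zz.max().round(3))
E
python3 -c "
from h import *
tray('s5.png')"
```

```text
[167 177  17   8  72] [-0.039  0.128] [-0.008  0.182] z 0.004 0.044
```

Emit:
servo_tool(
  dp=[
    [0.5,0,0.1],
    [0.6,0,0],
    [0.6,0,0],
    [0.4,0,0],
    [0,0,0],
  ],
  yaw=[0,0,0,0,0],
)

```text
time: 10.35
position: [0.5469, -0.0386, 0.0468]
tool_rot: [1.005, 1.329, -1.008]
ft_force: [-0.3, -0.4, 0.2]
grip_width: 0.097
```

```bash
python3 -c "
from h import *
goto(.0225,.148,.0495);save('wrist','w6.png')"
```

```text
t 10.35 board pos [ 0.0209 -0.0559] z 0.0468 | d units [-0.09  0.03 -8.16] yaw units -0.03 F [-0.3 -0.4  0.2] 0.09718769502317802
```

View pics/w6.png

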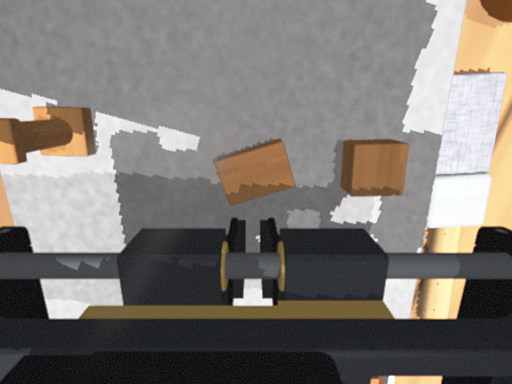

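Emit:
servo_tool(
  dp=[
    [-0.06,0.03,-0.4],
    [0,0,-0.4],
    [0,0,-0.4],
    [0,0,-0.4],
    [0,0,-0.4],
  ],
  yaw=[0,0,0,0,0],
)

```text
time: 10.9
position: [0.5356, 0.0106, 0.0508]
tool_rot: [1.006, 1.325, -1.006]
ft_force: [0.2, -0.3, 0.6]
grip_width: 0.096
```

Emit:
servo_tool(
  dp=[
    [0,0,-0.4],
    [0,0,-0.4],
    [0,0,-0.4],
    [0,0,-0.4],
    [0,0,-0.4],
  ],
  yaw=[0,0,0,0,0],
)

```text
time: 11.4
position: [0.5221, 0.0584, 0.0505]
tool_rot: [1.007, 1.326, -1.007]
ft_force: [-0.2, -0.7, 0.4]
grip_width: 0.1
```

```bash
python3 -c "
from h import *
goto(.0225,.148,.0495);save('wrist','w7.png')"
```

```text
t 11.4 board pos [0.0235 0.0442] z 0.0505 | d units [ 0.04 -0.06 -4.15] yaw units -0.04 F [-0.2 -0.7  0.4] 0.09957989784797754
```

View pics/w7.png

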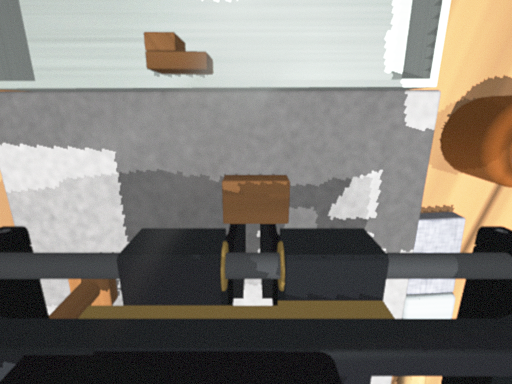

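Emit:
servo_tool(
  dp=[
    [0,0,-0.4],
    [0,0,-0.4],
    [0,0,-0.4],
    [0,0,-0.4],
    [0,0,-0.4],
  ],
  yaw=[0,0,0,0,0],
)

```text
time: 11.95
position: [0.5086, 0.1067, 0.0505]
tool_rot: [1.006, 1.326, -1.006]
ft_force: [1.3, -0.5, -0.1]
grip_width: 0.1
```

Emit:
servo_tool(
  dp=[
    [0,0,-0.4],
    [0,0,-0.4],
    [0,0,-0.4],
    [0,0,-0.4],
    [0,0,-0.4],
  ],
  yaw=[0,0,0,0,0],
)

```text
time: 12.45
position: [0.4952, 0.1548, 0.0505]
tool_rot: [1.006, 1.326, -1.006]
ft_force: [0.1, 0.1, -0.3]
grip_width: 0.103
```

Emit:
servo_tool(
  dp=[
    [0,0,-0.2],
    [0,0,0],
    [0,0,0],
    [-0.7,0,0],
    [-0.8,0,0],
  ],
  yaw=[0,0,0,0,0],
)

```text
time: 12.95
position: [0.4935, 0.1578, 0.0877]
tool_rot: [1.006, 1.327, -1.009]
ft_force: [0.1, -0.8, 0.3]
grip_width: 0.103
```

Emit:
servo_tool(
  dp=[
    [-0.8,0,0.2],
    [-0.8,0.1,0.6],
    [-0.7,0.3,0.8],
    [0,0.4,0.9],
    [0,0.4,0.9],
  ],
  yaw=[0,0,0,0,0],
)

```text
time: 13.45
position: [0.5471, 0.0828, 0.1454]
tool_rot: [1.007, 1.324, -1.008]
ft_force: [-1.0, -0.2, 0.2]
grip_width: 0.101
```

```bash
python3 -c "
from h import *
goto(.0875,-.055,.0495);save('side','s8.png');tray('s8.png')"
```

```text
t 13.45 board pos [0.0542 0.0609] z 0.1454 | d units [3.84 1.35 4.62] yaw units -0.05 F [-1.  -0.2  0.2] 0.10148652303086775
[186 167  18  11 105] [0.008 0.155] [0.044 0.181] z 0.017 0.022
[168 177  17   7  47] [-0.038  0.144] [-0.005  0.161] z 0.03 0.033
```

Emit:
servo_tool(
  dp=[
    [0,0.3,0.9],
    [0,0.3,0.9],
    [0,0.3,0.9],
    [0,0.3,0.9],
    [0,0.15,1],
  ],
  yaw=[0,0,0,0,0],
)

```text
time: 14.0
position: [0.6105, -0.0186, 0.1449]
tool_rot: [1.007, 1.326, -1.007]
ft_force: [-0.3, -0.1, 0.2]
grip_width: 0.096
```

Emit:
servo_tool(
  dp=[
    [0.8,0,0],
    [0.9,0,0],
    [0.9,0,0],
    [0.8,0,0],
    [0.4,0,0],
  ],
  yaw=[0,0,0,0,0],
)

```text
time: 14.5
position: [0.6084, -0.0183, 0.0479]
tool_rot: [1.006, 1.328, -1.009]
ft_force: [-0.3, -0.1, 0.1]
grip_width: 0.106
```

```bash
python3 -c "
from h import *
save('wrist','w9.png');goto(.0875,.148,.0495)"
```

```text
t 14.55 board pos [ 0.0852 -0.0528] z 0.0471 | d units [-0.08  0.05 -8.03] yaw units -0.04 F [-1.6 -0.7 -0.8] 0.10254178392639741
```

View pics/w9.png

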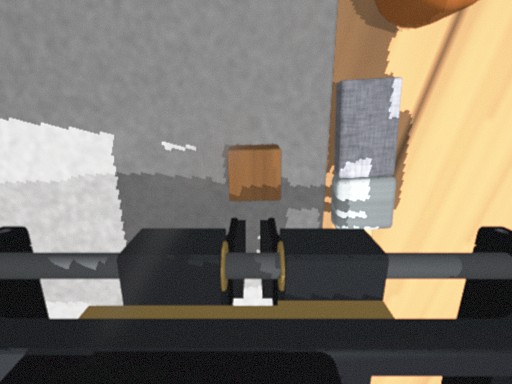

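Emit:
servo_tool(
  dp=[
    [-0.06,0.05,-0.4],
    [0,0,-0.4],
    [0,0,-0.4],
    [0,0,-0.4],
    [0,0,-0.4],
  ],
  yaw=[0,0,0,0,0],
)

```text
time: 15.05
position: [0.5971, 0.033, 0.0527]
tool_rot: [1.006, 1.325, -1.005]
ft_force: [0.0, -0.8, 0.4]
grip_width: 0.099
```

Emit:
servo_tool(
  dp=[
    [0,0,-0.4],
    [0,0,-0.4],
    [0,0,-0.4],
    [0,0,-0.4],
    [0,0,-0.4],
  ],
  yaw=[0,0,0,0,0],
)

```text
time: 15.55
position: [0.5834, 0.0807, 0.052]
tool_rot: [1.006, 1.326, -1.007]
ft_force: [0.3, -0.9, 0.6]
grip_width: 0.095
```

```bash
python3 -c "
from h import *
save('wrist','w10.png');goto(.0875,.148,.0495)"
```

```text
t 15.6 board pos [0.0886 0.0514] z 0.0521 | d units [ 0.11 -0.05 -3.86] yaw units -0.01 F [ 0.6  2.3 -0.4] 0.09965694502823662
```

View pics/w10.png

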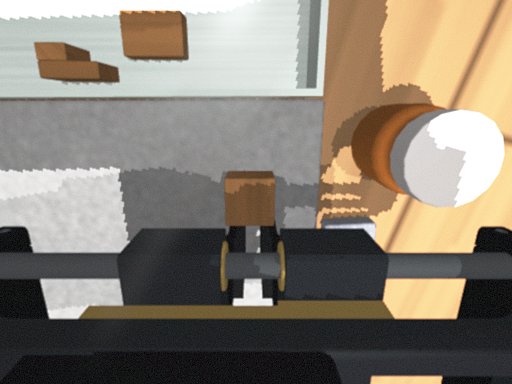

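Emit:
servo_tool(
  dp=[
    [0.08,0,-0.4],
    [0,0,-0.4],
    [0,0,-0.4],
    [0,0,-0.4],
    [0,0,-0.4],
  ],
  yaw=[0,0,0,0,0],
)

```text
time: 16.1
position: [0.5699, 0.129, 0.05]
tool_rot: [1.006, 1.326, -1.006]
ft_force: [-0.8, -0.0, 0.1]
grip_width: 0.101
```

Emit:
servo_tool(
  dp=[
    [0,0,-0.4],
    [0,0,-0.4],
    [0,0,-0.4],
    [0,0,-0.4],
    [0,0,-0.3],
  ],
  yaw=[0,0,0,0,0],
)

```text
time: 16.6
position: [0.557, 0.175, 0.0501]
tool_rot: [1.006, 1.326, -1.006]
ft_force: [0.2, 0.2, -0.1]
grip_width: 0.101
```

Emit:
servo_tool(
  dp=[
    [0,0,0],
    [0,0,0],
    [-0.5,0,0],
    [-0.8,0,0],
    [-0.8,0,0],
  ],
  yaw=[0,0,0,0,0],
)

```text
time: 17.1
position: [0.5576, 0.1732, 0.1037]
tool_rot: [1.007, 1.325, -1.007]
ft_force: [0.6, 0.2, -0.0]
grip_width: 0.1
```

Emit:
servo_tool(
  dp=[
    [-0.8,0,0.5],
    [-0.8,0,0.9],
    [-0.8,0,0.9],
    [-0.8,0,0.9],
    [-0.8,0,0.9],
  ],
  yaw=[0,0,0,0,0],
)

```text
time: 17.6
position: [0.5853, 0.0736, 0.2045]
tool_rot: [1.007, 1.324, -1.007]
ft_force: [0.5, -0.1, -0.1]
grip_width: 0.103
```

Emit:
servo_tool(
  dp=[
    [0,0,0.9],
    [0,0,0.9],
    [0,0,0.9],
    [0,0,0.9],
    [0,0,0.9],
  ],
  yaw=[0,0,0,0,0],
)

```text
time: 18.1
position: [0.6154, -0.0349, 0.2036]
tool_rot: [1.007, 1.324, -1.007]
ft_force: [-0.2, 0.3, -0.2]
grip_width: 0.099
```

```bash
python3 -c "
from h import *
im,d=save('side','s11.png');tray('s11.png');im2,d2=save('top','t11.png');tray('t11.png','top');goto(0,0,.2)
cv2.imwrite('pics/s11c.png',cv2.resize(im[80:384,70:400,::-1],None,fx=1.9,fy=1.9))
cv2.imwrite('pics/t11c.png',cv2.resize(im2[120:370,90:420,::-1],None,fx=2.1,fy=2.1))
W=cloud('side',d)
for l in('column','jar','brush'):
    r=ctrl.cut_out('side',l)
    for q in r[:1]: p=W[q['region']&(d>0)];print(l,q['score'],q['extent'],np.median(p,0).round(3))
"
```

```text
[210 156  17  11 108] [0.072 0.157] [0.113 0.209] z 0.002 0.025
[185 166  19  12 127] [0.002 0.129] [0.053 0.182] z 0.003 0.043
[167 177  20   8  79] [-0.039  0.129] [0.008 0.184] z 0.003 0.043
[164 224  16  16 182] [0.074 0.159] [0.101 0.187] z 0.01 0.029
[175 248  17  20 224] [0.009 0.157] [0.046 0.182] z 0.005 0.024
[194 267  12  19 137] [-0.037  0.143] [-0.003  0.163] z 0.011 0.039
t 18.2 board pos [ 0.0872 -0.0748] z 0.203 | d units [ 0.11 -3.52 -2.96] yaw units -0.1 F [-0.1 -0.  -0.3] 0.10077483373388176
column 0.58 [166.8, 204.8, 188.7, 240.4] [ 0.43  -0.012  0.06 ]
jar 0.97 [262.0, 138.7, 284.2, 178.5] [0.655 0.137 0.045]
brush 0.63 [279.4, 182.9, 352.8, 250.6] [ 0.687 -0.001  0.017]
```

View pics/s11c.png

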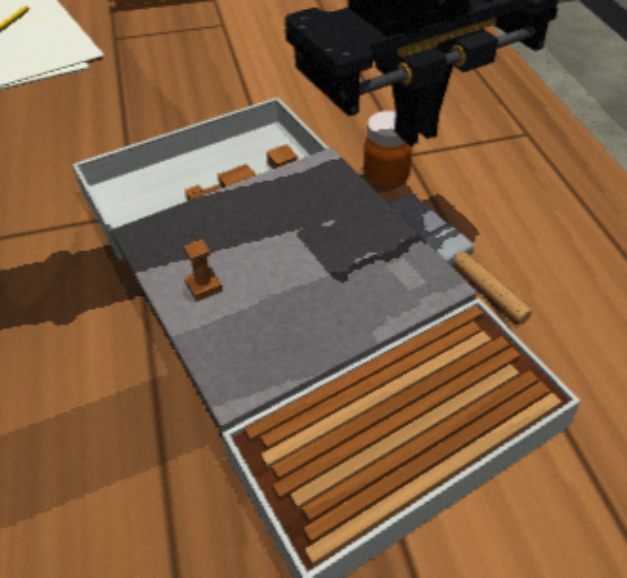

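View pics/t11c.png

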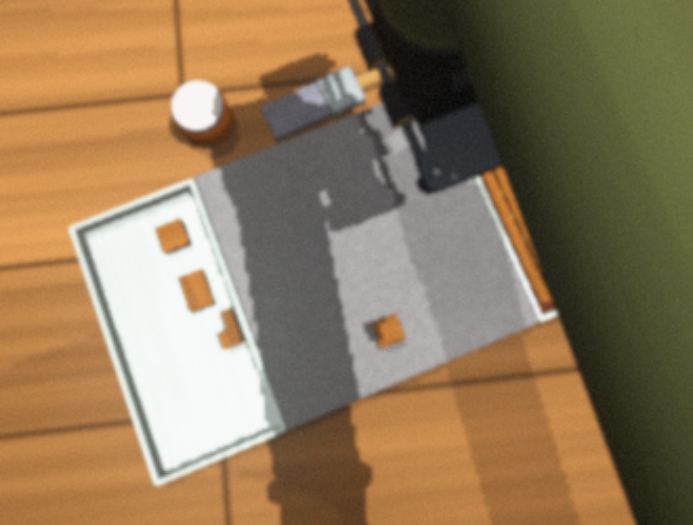

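All three offcuts show in the tray in both views: cube (172,236), stub (197,290) and step (230,328) in the top view. The column, jar and brush haven't moved, so I'm handing in.

```bash
python3 -c "
from h import *
print(ctrl.close_job())"
```

```text
the job is handed in; nothing more can be done
None
```

All three offcuts are in the scrap tray, and I handed the job in at about 18 s. I slid each one along its own lane with the nearly shut fingertips, in the order step, stub, cube, and none was picked up.

**Last checks:**
- **Offcuts:** the top and side cameras both show all three inside the tray walls. The cube and stub lie flat. The step came to rest on its side near the board-side wall, with its highest point at about the rim (39 mm measured, rim 38 mm).
- **Column, jar and brush:** these measured within about 4 mm of where they started, which is within camera noise.
- **Forces:** the wrist force in the readings stayed below about 7 N.

**One mistake, corrected:** on the first push of the step the fingertips were about 4 mm too high and caught the top edge of its low half. I backed off, lowered them and pushed again, and it then sat flush against the fingers.

**Disagreement:** at the end, the side camera's lowest and highest points for the stub and step were stretched by stray edge readings (up to 43 mm). I went by the top camera and the pictures there.

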